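Ready the glazing bench and couple the glaze line

TASK

Get the glazing bench ready for spraying. First, using the scraper block and not the fingers, push all the loose clay chips along the board into the gutter at its end; then slide each tile up out of the slotted rack and stand it upright in the board's groove without letting one fall over, and then set the grooved adapter fully home in the open coupler and lock it by swinging both cam arms down together, all the way down against the coupler. The scraper must end up standing on the bare table, clear of the board and gutter, and the pot, bowl and bottle are to be left alone.

Things in the scene. Friction and masses are not known exactly. Their poses are not given: they have to be found in the camera images.
- board: Fixed grey spraying board, slab top 34 mm above the table. Origin: under the slab's centre on the table; x away from the robot, y along the slab to the gutter end, z up. Wiping surface x -95 to +48, y -135 to +135 mm. Near lip x -105 to -95, 10 mm high. Far side: tile stand of two aluminium rails along y. Gutter beyond y = 135.
- gutter (a point): Middle of the gutter's floor, board (-10, 185, 6) mm. Open steel trough at the board's +y end: board y 135 to 235, x -101 to +81, floor 6 mm and walls 28 mm above the table, lower than the slab top, so chips pushed over the slab's end drop in.
- groove (a point): Middle of the groove's floor, board (65, 0, 34) mm; axes as the board's. Groove 14 mm wide (board x 58 to 72), 280 mm long, between the front rail (10 thick, 30 mm above the slab) and the back rail (13 thick, 38 mm above it). Tiles stand in it on their 70 mm edge, width along y; three fit, centres at y -90, 0, +90.
- rack: Fixed wooden tile rack 84 (x) x 130 (y) x 46 mm high. Origin: centre of its underside. Three slots along x, at y = -38, 0, +38, each 11 mm wide, slot floor 6 mm up.
- tile1: Unglazed terracotta test tile 70 wide x 8 thick x 100 tall (0.11 kg). Origin: centre of its bottom edge; x along the 70 mm width, y through the thickness, z up. May be absent (None). It starts on edge in a rack slot with 60 mm showing above the rack. Fragile: must not fall over.
- tile2: Unglazed terracotta test tile 70 wide x 8 thick x 100 tall (0.11 kg). Origin: centre of its bottom edge; x along the 70 mm width, y through the thickness, z up. May be absent (None). It starts on edge in a rack slot with 60 mm showing above the rack. Fragile: must not fall over.
- tile3: Unglazed terracotta test tile 70 wide x 8 thick x 100 tall (0.11 kg). Origin: centre of its bottom edge; x along the 70 mm width, y through the thickness, z up. May be absent (None). It starts on edge in a rack slot with 60 mm showing above the rack. Fragile: must not fall over.
- chip1: Loose flake of dried clay 30 x 22 x 8 mm, 11 g, lying flat on the board. Origin: centre of its underside. May be absent (None).
- chip2: Loose flake of dried clay 30 x 22 x 8 mm, 11 g, lying flat on the board. Origin: centre of its underside. May be absent (None).
- chip3: Loose flake of dried clay 30 x 22 x 8 mm, 11 g, lying flat on the board. Origin: centre of its underside. May be absent (None).
- chip4: Loose flake of dried clay 30 x 22 x 8 mm, 11 g, lying flat on the board. Origin: centre of its underside. May be absent (None).
- chip5: Loose flake of dried clay 30 x 22 x 8 mm, 11 g, lying flat on the board. Origin: centre of its underside. May be absent (None).
- scraper: Loose scraper block (0.16 kg). Black rubber foot 110 (x) x 40 (y) x 22 mm high, wooden handle on it 90 (x) x 22 (y) mm, from 22 to 62 mm up. Origin: centre of its underside; it is gripped across the handle's 22 mm (y). It starts on the bare table.
- coupler: Fixed cam coupler, mouth up: aluminium tube 48 mm outside, 36 mm inside, 115 mm tall, on a round foot 90 wide, 18 high; glaze pipe leaves low to +y. Origin: centre of the foot on the table. Two brass cam arms hinge on pins along x at (0, +29, 105) and (0, -29, 105) mm.
- mouth (a point): Centre of the coupler's open rim, 115 mm above the table; axes as the coupler's.
- cam_a_tip (a point): Free end of the +y brass cam arm, a bar 14 wide (along x) and 6 thick, 65 mm from its pin.
- cam_b_tip (a point): Free end of the -y brass cam arm, 65 mm from its pin.
- cam_a (a joint): Angle (rad) of the +y arm: 0 = pointing outward, 40 degrees above level; 0.70 level; 2.27 (stop) fully down, vertical beside the tube, the two arms then 64 mm over their outsides. Stiff pin (0.06 N m friction), stays where left. Coming down, its cam enters the tube and the adapter's groove; arm down with no adapter in, it blocks the tube.
- cam_b (a joint): Angle of the -y cam arm, same values as cam_a.
- adapter: Loose round adapter (0.2 kg), steel nose, grey plastic flange and boss, 57 mm tall, standing on its nose. Origin: centre of the nose tip; z up. Nose 33 mm diameter (31 at the tip), 0 to 13 mm up; groove 25 diameter, 13 to 33; flange 48 diameter, 33 to 37; grip boss 28 diameter, 37 to 57. Fully home, the flange rests on the coupler's rim, nose tip 33 mm below it.
- tool_pot: Bystander: white ceramic tool pot, 90 mm wide, 110 mm tall. Leave alone.
- bowl: Bystander: grey bowl, 150 mm wide, 70 mm tall. Leave alone.
- spray_bottle: Bystander: clear bottle with a blue cap, 68 mm wide, 180 mm tall. Leave alone.
Things that resemble listed ones, but are neither listed nor needed, are in the scene too. Of the things shaped like the adapter, the steel one is meant.

How it is judged (in metres and radians):
On the way, in this order (a step that is already met when the one before it is completed fails the run):
1. all chips are in the gutter (z of chip1 in the frame of board between 0.003 and 0.032 m and z of chip2 in the frame of board between 0.003 and 0.032 m and z of chip3 in the frame of board between 0.003 and 0.032 m and z of chip4 in the frame of board between 0.003 and 0.032 m and z of chip5 in the frame of board between 0.003 and 0.032 m and y of chip1 in the frame of board between 0.135 and 0.237 m and y of chip2 in the frame of board between 0.135 and 0.237 m and y of chip3 in the frame of board between 0.135 and 0.237 m and y of chip4 in the frame of board between 0.135 and 0.237 m and y of chip5 in the frame of board between 0.135 and 0.237 m), for 0.2 s.
2. every tile stands upright in the groove (z of each of tile1, tile2, tile3 in the frame of groove below 0.006 m and x of tile1 in the frame of groove between -0.009 and 0.009 m and y of tile1 in the frame of groove between -0.115 and 0.115 m and angle between each of tile1, tile2, tile3's own z axis and vertical below 0.3 rad and x of tile2 in the frame of groove between -0.009 and 0.009 m and y of tile2 in the frame of groove between -0.115 and 0.115 m and x of tile3 in the frame of groove between -0.009 and 0.009 m and y of tile3 in the frame of groove between -0.115 and 0.115 m), for 0.2 s.
3. the adapter is fully home in the coupler (z of adapter in the frame of mouth between -0.036 and -0.03 m and horizontal distance between adapter and mouth below 0.005 m and angle between adapter's own z axis and vertical below 0.1 rad), for 0.2 s.
4. both cam arms are fully down (all of step 3 and value of joint each of cam_a, cam_b above 2.07 rad), for 0.2 s.
At the end, for the whole second after the job is handed in: Chips in the gutter, 2 mm or more below the slab top; tiles upright in the groove (within 115 mm of its middle, 6 mm of its floor, lean under 0.3 rad); adapter home within 3 mm, centred within 5 mm, upright within 0.1 rad; both cam joints above 2.07; scraper upright on the table; all at rest (all of step 1 and all of step 2 and all of step 4 and height (world z) of scraper below 0.004 m and angle between scraper's own z axis and vertical below 0.1 rad and linear speed of each of scraper, adapter, tile1, tile2, tile3 below 0.02 m/s); the robot touches nothing.
It fails at once if one cam arm is swung down (past 1.6) while the other is still up (below 0.9) ((value of joint cam_a above 1.6 rad and value of joint cam_b below 0.9 rad) or (value of joint cam_b above 1.6 rad and value of joint cam_a below 0.9 rad)).
It fails at once if a tile falls over (tilts past 1 rad) (angle between any of tile1, tile2, tile3's own z axis and vertical above 1 rad).
It fails at once if the fingers push a chip (contact force between the fingers and chip1 above 0.05 N or contact force between the fingers and chip2 above 0.05 N or contact force between the fingers and chip3 above 0.05 N or contact force between the fingers and chip4 above 0.05 N or contact force between the fingers and chip5 above 0.05 N).
It fails at once if a bystander is moved more than 30 mm (distance of any of tool_pot, bowl, spray_bottle from where it was at the start of the episode above 0.03 m).
Of tile1, tile2, tile3 only 2 to 3 are there at a start; the rules pass over those that are not, and their reading is None.
Of chip1, chip2, chip3, chip4, chip5 only 3 to 5 are there at a start; the rules pass over those that are not, and their reading is None.
At some moment in a run one of scraper, adapter may be knocked a few centimetres aside while the robot is not near it.
It also fails if it takes over 208 s, if anything falls off the work surface, if the arm or the gripper's body presses on something with over 40 N, if the wrist force passes 120 N, or if a joint passes its speed limit or range.

ROBOT

A 7-joint arm with a two-finger parallel gripper is mounted at the origin on the work surface. World frame = base frame: x ahead of the robot, y to its left, z up, the work surface at z = 0. Lengths are in mm, angles in rad, forces in N, time in s.
With the tool pointing down it reaches from about 400 to 875 mm from the base axis. Payload 19.3 kg.
Tool frame: the origin (TCP) lies at the very end of the fingers, on their centre line; the grasp point (between the pads) lies 19 mm behind it (grip_point_offset is the z of the grasp point in the tool frame, in mm); z points along the fingers, x is the direction in which the jaws open and shut, and the axes are right-handed (so a half turn about z gives the same grasp; the last joint's range is limited). The gripper opens to 85 mm and grips with 20 to 120 N. Pads are 22 mm wide; open, the fingers measure 114 mm over their backs; the gripper's body (76 mm by 85 mm) begins 54 mm behind the grasp point. The pads swing forward as they close: fully open they stand 13 mm farther back than shut.
Start: joints at [1.126, 0.521, -0.036, 1.599, 0.021, 1.021, -0.113], TCP at [228.776, -581.615, 208.891] pointing down, gripper open.
Joint ranges: [-2.91, 2.91], [-0.3, 2.13], [-1.5, 1.42], [0.17, 2.43], [-1.26, 4.41], [0.16, 1.93], [-2.52, 2.52]. Speed limits (rad/s): [1.89, 1.89, 2.39, 2.39, 3.01, 3.01, 3.01].

INTERFACE

Orientations are given as a 3x3 rotation matrix whose columns are the frame's x, y, z axes.
In Python, from workcell import movep, movel, goto_joints, open_gripper, clamp, wait, inverse_kinematics, read_state, camera, PlanningError, finish_job, grip_point_offset gives the robot as it stands. Calls block until the motion is done:
- movep(position, orientation): joint-space move of the TCP to a pose.
- movel(position, frame=None, max_speed=150, guard=None): straight line of the TCP; frame=None keeps the orientation; max_speed is the mean speed in mm/s. With guard (N) it stops when the force on the tool has changed by that much, and returns True; else False.
- goto_joints(angles): joint-space move.
- open_gripper() and clamp(): open the fingers fully, or close them until they stop; the grip force is fixed at half the most.
- wait(seconds).
- inverse_kinematics(position, orientation): joint angles nearest the present ones, or None.
- read_state(): the state.
- camera(name): name is "scene" or "top" or "wrist"; returns a dict with "image" (480x640x3 uint8, blue, green, red), "range_z" (480x640 float32, mm along the optical axis (not along the pixel's ray), 0 where there is no reading), "fx", "fy", "cx", "cy" (pixels), "cam_to_world" (4x4, takes a point from camera to world coordinates). Camera axes: x right, y up, looking along -z (the intrinsics and any distortion apply to the point x, -y, -z); pixel columns grow to the right and rows downward; lengths in mm; the calibration is good to about 2 mm. The wrist camera is an equidistant fisheye: a pixel r from the principal point sees the ray r / f radians off the axis. A picture is of the moment at which its call begins.
A pose or a line that the arm cannot do raises PlanningError and nothing moves.
- finish_job(): hands the job in, once; it reports no verdict.
The state is a dict: "time": time; "qpos": joint angles; "qvel": joint speeds; "joint_efforts": joint torques, N m; "eef_pos": TCP position; "tool_rot": TCP orientation; "ft_force": force on the tool from outside, world axes, zero at the start; "torque": the same for the moment, N m; "finger_gap": finger opening in mm.
Only numpy, scipy, OpenCV 4.12 (cv2) and the standard library are available. Lean on these libraries where they do the work, as an engineer would, in place of code of your own. Each camera call takes 0.05 s, during which the arm holds its last target. There are 200 camera calls.

## Working session

There is one attempt and no reset: what is moved stays moved. The work goes in short steps, each a Python script; the robot and the scene stay as the last script left them, time stands still between calls to the robot, and variables do not carry over. Pictures are saved under pics/ and viewed, about 12 in all and at most 16, crops included, and the job is handed in when it is done.

```bash
ls; mkdir -p pics
cat > h.py <<'E'
import numpy as np, cv2
from workcell import *
def cloud(c):
    z=c["range_z"].astype(float); v,u=np.mgrid[:480,:640]
    X=np.stack([(u-c["cx"])/c["fx"]*z,-(v-c["cy"])/c["fy"]*z,-z,np.ones_like(z)],-1)
    P=X@np.array(c["cam_to_world"]).T
    P=P[...,:3]; P[z<=0]=np.nan
    return P
E
python3 - <<'E'
from h import *
for n in ["scene","top"]:
    c=camera(n); cv2.imwrite(f"pics/{n}0.png",c["image"]); np.savez(f"{n}0.npz",**{k:np.array(v) for k,v in c.items()})
    print(n,c["fx"],c["cx"],c["cy"],np.round(c["cam_to_world"],3).tolist(),(c["range_z"]>0).mean())
print(read_state())
E
```

```text
pics
scene 484.309593654801 318.6589253852065 232.46716651512457 [[-0.656, -0.55, 0.516, 1194.703], [0.754, -0.473, 0.455, 521.071], [-0.006, 0.688, 0.726, 928.878], [0.0, 0.0, 0.0, 1.0]] 0.9958170572916667
top 579.1472038732334 322.1209292660932 244.81535507960126 [[0.011, 0.993, -0.115, 429.396], [-1.0, 0.011, -0.007, -6.941], [-0.005, 0.115, 0.993, 1480.711], [0.0, 0.0, 0.0, 1.0]] 0.99609375
{'time': 0.1, 'qpos': array([ 1.12581135,  0.5219239 , -0.03632712,  1.59994584,  0.02117914,
        1.0211003 , -0.11281459]), 'qvel': array([ 4.44989376e-06, -5.46026267e-04, -9.76170268e-04, -2.29327992e-03,
       -9.97468129e-04, -8.07557224e-04, -8.89525158e-04]), 'joint_efforts': array([ 4.84757067e-03, -9.28485346e+01,  1.98464759e+00, -3.70532262e+01,
        1.81515457e-02,  5.48564305e-03, -4.87542525e-05]), 'eef_pos': array([ 228.65023328, -581.32776061,  208.40415303]), 'tool_rot': array([[ 3.66037959e-01, -9.30599830e-01, -4.11399736e-04],
       [-9.30599392e-01, -3.66038186e-01,  9.04143185e-04],
       [-9.91983508e-04,  5.18976188e-05, -9.99999507e-01]]), 'ft_force': array([-0.29791047,  0.73672831,  0.0072248 ]), 'torque': array([-0.00545208, -0.01829015, -0.01793138]), 'finger_gap': 85.5000426352214}
```

View pics/top0.png

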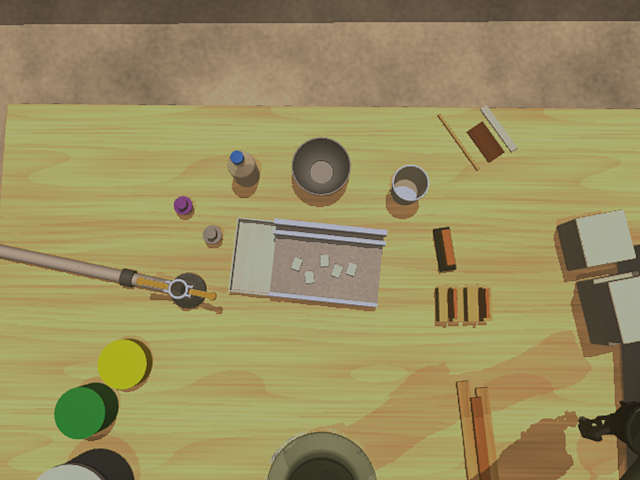

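View pics/scene0.png

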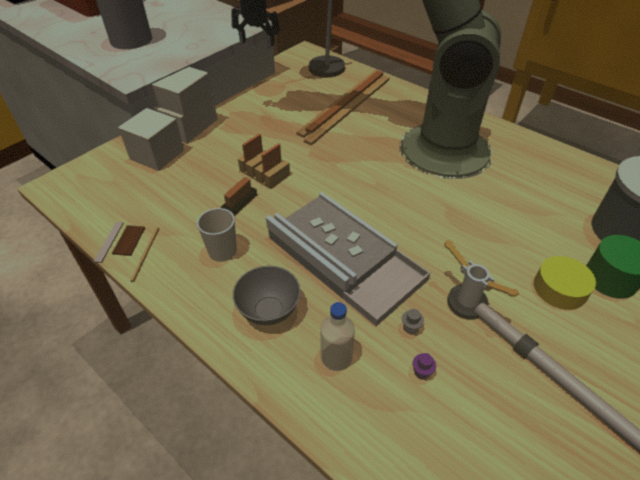

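Top view: rack with 2 tiles at (463,305), scraper (444,250), board (330,262) with 5 chips and its gutter on the left (+y), grey adapter (212,235), purple decoy (184,206), coupler (179,289) with its pipe going left. Next I measure these from the depth data.

Run:
```python
from h import *
c=dict(np.load("top0.npz")); c={k:(v.item() if v.ndim==0 else v) for k,v in c.items()}
P=cloud(c); img=c["image"]; hsv=cv2.cvtColor(img,cv2.COLOR_BGR2HSV)
def reg(u0,v0,u1,v1,z0,z1,name,extra=None):
    m=np.zeros((480,640),bool); m[v0:v1,u0:u1]=1
    m&=(P[...,2]>z0)&(P[...,2]<z1)
    if extra is not None: m&=extra
    Q=P[m]
    if len(Q)<4: print(name,"few",len(Q)); return
    (cx,cy),(w,h),a=cv2.minAreaRect(Q[:,:2].astype(np.float32))
    print(name,len(Q),"rect",np.round([cx,cy,w,h,a],1),"med",np.round(np.median(Q,0),1)); return Q
print("table z",np.nanmedian(P[350:380,200:260,2]))
reg(225,205,395,315,28,38,"slab z28-38")
reg(225,205,395,315,55,90,"rails")
reg(225,205,395,315,66,90,"backrail")
reg(225,205,395,315,56,68,"frontrail+")
reg(225,205,395,315,39,50,"lip+chips")
reg(225,205,272,315,2,14,"gutterfloor")
reg(425,220,460,278,50,75,"scraper handle")
reg(425,220,460,278,14,30,"scraper foot")
reg(425,283,500,330,38,52,"rack top")
reg(425,283,500,330,85,120,"tiles top")
reg(425,283,465,330,85,120,"tileL")
reg(465,283,500,330,85,120,"tileR")
reg(200,220,225,250,48,65,"adapter boss")
reg(200,220,225,250,30,42,"adapter flange")
reg(165,270,195,305,108,122,"coupler rim")
reg(130,260,225,312,123,170,"cam arms")
reg(130,260,172,312,120,170,"cam a")
reg(187,260,225,312,120,170,"cam b")
for i,(u,v) in enumerate([(297,264),(309,277),(325,260),(337,270),(351,269)]):
    reg(u-9,v-9,u+9,v+9,37.5,50,f"chip{i}",(hsv[...,1]<60)&(img[...,1]>140))
    print(img[v,u],hsv[v,u],P[v,u].round(1))
reg(385,155,435,215,60,140,"pot"); reg(285,130,355,205,50,90,"bowl"); reg(225,145,265,200,80,220,"bottle")
```

```text
table z -1.615163643350229
slab z28-38 5544 rect [555.4  41.8 374.  189.4  84.4] med [542.4  -8.1  32.4]
rails 1182 rect [627.7 -16.4 280.3  38.7  84.6] med [629.2 -16.6  66.1]
backrail 594 rect [627.7 -16.1 279.8  37.9  84.6] med [638.  -21.2  69.8]
frontrail+ 713 rect [627.7 -16.4 280.3  38.7  84.6] med [620.4 -14.1  63. ]
lip+chips 932 rect [545.5  -7.9 277.4 178.2  84.5] med [520.9  -4.8  41.9]
gutterfloor 2174 rect [561.  191.8 280.4 119.9   1.8] med [559.6 183.1   5. ]
scraper handle 343 rect [ 593.2 -308.7   90.1   24.     9.2] med [ 592.4 -307.8   59.8]
scraper foot 284 rect [ 592.8 -308.1  109.6   41.3    8.8] med [ 583.5 -296.6   20. ]
rack top 1109 rect [ 454.1 -352.1   81.2  132.3    0.6] med [ 452.8 -345.8   44.2]
tiles top 314 rect [ 455.7 -351.5   68.9   85.4    0.6] med [ 454.7 -384.8  102.6]
tileL 148 rect [ 455.  -313.6   68.4    9.6    0.7] med [ 453.8 -312.2  102.8]
tileR 166 rect [ 456.1 -389.1   68.9   10.5    0. ] med [ 457.  -387.7  102.4]
adapter boss 100 rect [6.210e+02 2.799e+02 2.550e+01 2.520e+01 4.000e-01] med [621.5 279.7  54.3]
adapter flange 165 rect 
[... 476 characters left out ...]
ect [516.9  34.1  29.2  21.1   8.8] med [515.3  34.5  40.6]
[158 173 169] [ 38  22 173] [515.3  34.6  38.5]
chip2 81 rect [559.3  -2.3  28.   20.    0.6] med [558.3  -4.6  40.9]
[157 172 168] [ 38  22 172] [558.3  -4.8  38.2]
chip3 85 rect [536.9 -31.4  40.5  33.6  13.9] med [533.  -34.8  41.4]
[157 173 169] [ 38  24 173] [533.  -34.8  46.4]
chip4 87 rect [535.4 -65.5  36.3  35.4   5.8] med [536.2 -69.8  40.9]
[158 173 169] [ 38  22 173] [536.5 -70.   37.1]
pot 521 rect [ 742.8 -209.9   88.2   89.    16.8] med [ 758.8 -217.    95.6]
bowl 656 rect [7.930e+02 7.800e+00 1.480e+02 1.453e+02 2.000e-01] med [820.3   8.5  63.6]
bottle 683 rect [780.7 199.6  61.4  66.6  23.5] med [774.  194.7 124.4]
```

Board from the rails: centre about (561.5, -10), yaw -5.5°. This agrees with the lip and gutter. The rack is at (454.5, -351.5) with tiles in its two outer slots, the scraper at (593, -308) with yaw about 9°. Now I go over the scraper, check it with the wrist camera and pick it up.

```bash
cat >> h.py <<'E'
def T(psi):  # tool down, jaws along y of a frame yawed psi (deg)
    a=np.radians(psi); x=np.array([np.sin(a),-np.cos(a),0]); z=np.array([0,0,-1.]); return np.stack([x,np.cross(z,x),z],1)
BO=np.array([561.5,-10.]); BY=-5.5
def B(x,y):
    a=np.radians(BY); return BO+np.array([np.cos(a)*x-np.sin(a)*y,np.sin(a)*x+np.cos(a)*y])
def P3(xy,z): return np.array([xy[0],xy[1],z],float)
def wcloud(c):
    z=c["range_z"].astype(float); v,u=np.mgrid[:480,:640]
    a,b=(u-c["cx"])/c["fx"],(v-c["cy"])/c["fy"]; r=np.hypot(a,b)+1e-9; t=np.tan(np.minimum(r,1.5))/r
    X=np.stack([a*t*z,-b*t*z,-z,np.ones_like(z)],-1); P=(X@np.array(c["cam_to_world"]).T)[...,:3]
    P[(z<=0)|(r>1.3)]=np.nan; return P
def rect(P,m): 
    Q=P[m]; r=cv2.minAreaRect(Q[:,:2].astype(np.float32)); return len(Q),np.round([*r[0],*r[1],r[2]],1)
def st(tag=""):
    s=read_state(); print(tag,"t",round(s["time"],1),"pos",s["eef_pos"].round(1),"F",s["ft_force"].round(1),"gap",round(s["finger_gap"],1)); return s
E
python3 - <<'E'
from h import *
movep([593,-308,190],T(9))
st()
c=camera("wrist"); cv2.imwrite("pics/w1.png",c["image"]); P=wcloud(c)
x,y,z=P[...,0],P[...,1],P[...,2]
near=(abs(x-593)<90)&(abs(y+308)<70)&(x>520)
for lo,hi in [(54,70),(16,28)]:
    m=near&(z>lo)&(z<hi); print(rect(P,m) if m.sum()>5 else m.sum(), np.median(z[m]) if m.sum() else 0)
m=(abs(x-454)<45)&(abs(y+351)<70)&(z>92)&(z<115)
for s in (m&(y>-351),m&(y<-351)): print("tile",rect(P,s) if s.sum()>5 else s.sum())
print((c["range_z"]>0).mean(), c["fx"])
E
```

```text
t 1.8 pos [ 592.2 -309.4  190.1] F [1.  0.6 0.4] gap 85.5
(2811, array([ 594.4, -306.4,   90.5,   22.1,    7.8])) 61.358684549209386
(2260, array([ 594.4, -306.3,  110.2,   39.7,    8.6])) 21.520523292089734
tile (484, array([ 467.2, -311. ,   47.9,    8. ,    1.6]))
tile (558, array([ 469.6, -386.8,   45.9,    9.1,    1.1]))
0.9926595052083333 371.64829954431775
```

View pics/w1.png

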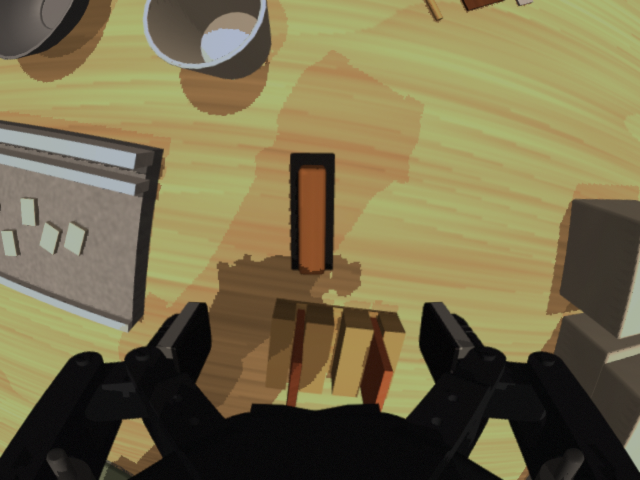

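The wrist view shows the scraper (upright, 293-335 × 153-270 px) and the rack with the two tiles below it at (297,355) and (380,360). Top and wrist measurements agree within 2 mm. I'll grasp the scraper and push.

Run:
```python
from h import *
movep([594,-307,90],T(8.4)); 
print("guard",movel([594,-307,27.5],max_speed=80,guard=12)); st()
clamp(); s=st("clamped"); z0=s["eef_pos"][2]
movel([594,-307,140],max_speed=150); st("lift")
p=B(-26,-113)
movep(P3(p,140),T(BY)); wait(0.3); s=st("over board")
c=camera("wrist"); cv2.imwrite("pics/w2.png",c["image"]); P=wcloud(c)
# refine board: rails & slab
x,y,z=P[...,0],P[...,1],P[...,2]
a=np.radians(BY); dx,dy=x-BO[0],y-BO[1]; bx=np.cos(a)*dx+np.sin(a)*dy; by=-np.sin(a)*dx+np.cos(a)*dy
for lo,hi,n in [(60,68,"front"),(69,76,"back")]:
    m=(bx>38)&(bx<95)&(by>-150)&(by<150)&(z>lo)&(z<hi)
    if m.sum()>10: print(n,rect(P,m),"board",np.nanpercentile(bx[m],[2,98]).round(1),np.nanpercentile(by[m],[1,99]).round(1),np.median(z[m]).round(1))
m=(bx>-90)&(bx<45)&(by>-80)&(by<130)&(z>30)&(z<36.5); print("slab z",np.median(z[m]))
ch=((z>38.5)&(z<50)&(bx>-92)&(bx<44)&(by>-90)&(by<130)).astype(np.uint8)
n,l,sts,cen=cv2.connectedComponentsWithStats(ch)
for i in range(1,n):
    if sts[i,4]>30: q=l==i; print("chip",np.round([bx[q].min(),bx[q].max(),by[q].min(),by[q].max()]))
```

```text
guard False
 t 3.2 pos [ 594.3 -307.2   27.9] F [ 0.2 -0.1 -0.3] gap 85.5
clamped t 3.8 pos [ 594.1 -307.    27.8] F [-2.7  1.3  6. ] gap 20.3
lift t 4.7 pos [ 593.5 -306.8  139. ] F [-0.   0.8 -1.1] gap 20.5
over board t 5.9 pos [ 524.8 -120.6  139.8] F [-0.4 -0.5 -2. ] gap 20.4
front (5450, array([622.5, -12.7, 280. ,  24.8,  84.6])) board [49.1 73.1] [-134.8  136.7] 63.4
back (6788, array([640.8, -14.9, 279.9,  13.8,  84.4])) board [73.  85.7] [-135.2  136.7] 71.4
slab z 33.469044151069795
chip [-19.  13.  -4.  22.]
chip [-34.  -0. -74. -47.]
chip [-35.  -1.  62.  90.]
chip [-42.  -8. -39. -10.]
chip [-64. -31.  28.  56.]
```

View pics/w2.png

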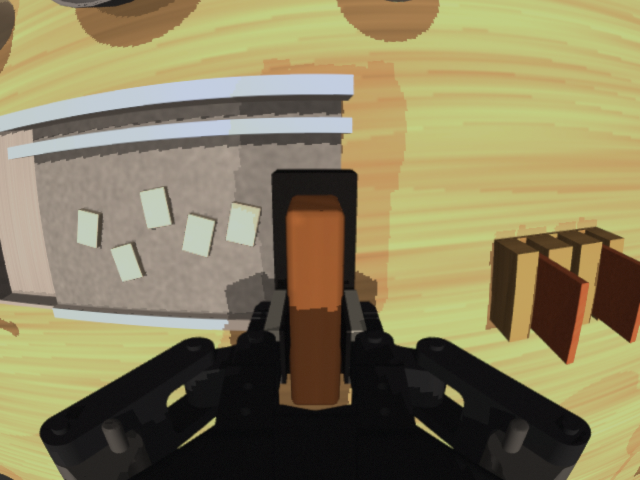

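The scraper is held upright (foot at 275-355 px), and five chips are ahead between board x -64 and +13, all within its 110 mm width. Now the push.

```bash
sed -i 's/BO=np.array(\[561.5,-10.\])/BO=np.array([562.,-9.7])/' h.py
python3 - <<'E'
from h import *
movep(P3(B(-26,-113),90),T(BY))
print("guard",movel(P3(B(-26,-113),63),max_speed=50,guard=12)); s=st("down"); z=max(63,s["eef_pos"][2]+.8)
print(movel(P3(B(-26,140),z),max_speed=70,guard=40)); st("pushed")
movel(P3(B(-26,125),z+3)); movel(P3(B(-26,60),150)); 
c=camera("wrist"); cv2.imwrite("pics/w3.png",c["image"])
c=camera("top"); cv2.imwrite("pics/t3.png",cv2.resize(c["image"][190:330,120:420],None,fx=2,fy=2))
P=cloud(c); print("adapter boss",[rect(P,(abs(P[...,0]-621)<80)&(abs(P[...,1]-285)<45)&(P[...,2]>48)&(P[...,2]<65)&(P[...,0]>560))])
E
```

```text
guard False
down t 6.9 pos [ 525.3 -119.7   63. ] F [-0.  -0.3 -1.4] gap 20.3
False
pushed t 10.7 pos [549.5 132.   63.8] F [ 0.5  0.7 -2.7] gap 20.3
adapter boss [(98, array([622.2, 279.8,  25.5,  26.2,  22.1]))]
```

View pics/w3.png

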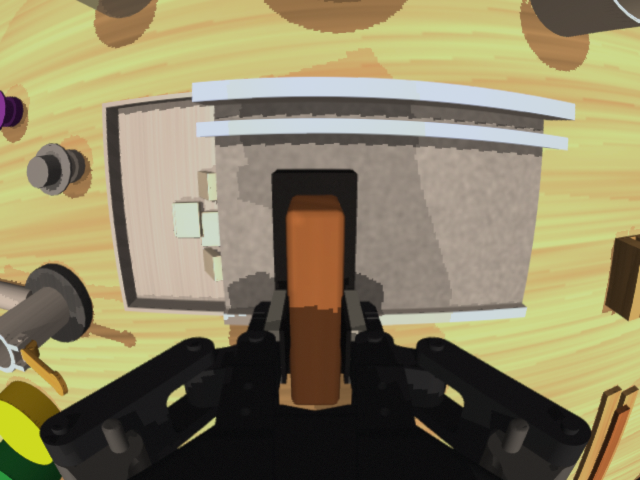

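Four chips are visible in the gutter, at (187,220), (211,228), (208,185) and (214,263); the fifth isn't. I'll check from the scene camera, which faces the slab's end.

Run:
```python
from h import *
movep(P3(B(-26,-113),150),T(BY))
c=camera("scene"); t=camera("top")
a=cv2.resize(c["image"][190:325,255:435],(720,540),interpolation=cv2.INTER_CUBIC); cv2.imwrite("pics/s4.png",a)
b=cv2.resize(t["image"][205:315,222:402],(720,440),interpolation=cv2.INTER_CUBIC); cv2.imwrite("pics/t4.png",b)
h=cv2.hconcat([cv2.resize(a,(400,300)),cv2.resize(b,(400,300))]); cv2.imwrite("pics/st4.png",h)
```

```text
(no output)
```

View pics/st4.png

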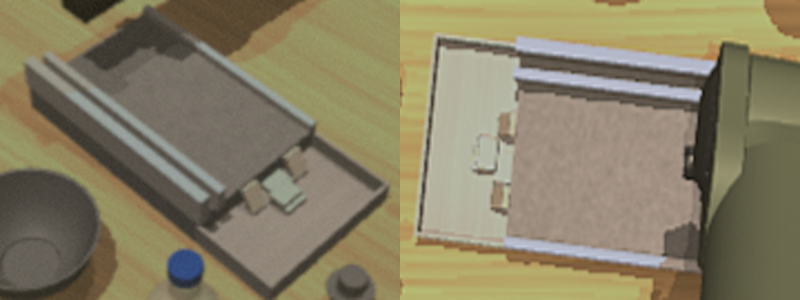

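The slab is clear. The scene view shows a central stack plus two chips leaning at the slab's end face. I'll confirm the count of 5 with one closer wrist look while the scraper is still in hand.

Run:
```python
from h import *
movep(P3(B(-90,175),230),T(BY)); wait(.2)
c=camera("wrist"); cv2.imwrite("pics/w5.png",c["image"]); P=wcloud(c)
x,y,z=P[...,0],P[...,1],P[...,2]
a=np.radians(BY); dx,dy=x-BO[0],y-BO[1]; bx=np.cos(a)*dx+np.sin(a)*dy; by=-np.sin(a)*dx+np.cos(a)*dy
m=(bx>-98)&(bx<78)&(by>137)&(by<230)&(z>9)
v,u=np.nonzero(m); print(u.min(),u.max(),v.min(),v.max(),z[m].max())
l=(m).astype(np.uint8); n,L,S,_=cv2.connectedComponentsWithStats(l)
for i in range(1,n):
    q=L==i
    if q.sum()>15: print(q.sum(),np.round([bx[q].min(),bx[q].max(),by[q].min(),by[q].max(),np.median(z[q]),z[q].max()]))
k=(bx>-60)&(bx<20)&(by>128)&(by<200); v,u=np.nonzero(k)
cr=c["image"][v.min():v.max(),u.min():u.max()]; f=min(700/cr.shape[1],500/cr.shape[0]); cv2.imwrite("pics/w5c.png",cv2.resize(cr,None,fx=f,fy=f,interpolation=cv2.INTER_CUBIC))
```

```text
56 501 31 479 356.7899236151599
269 [ 47.  78. 137. 143.  62.  73.]
70 [ 22.  49. 137. 138.  26.  35.]
2024 [-44.  20. 137. 185.  21.  36.]
59630 [-98. -34. 137. 230. 324. 357.]
```

View pics/w5c.png

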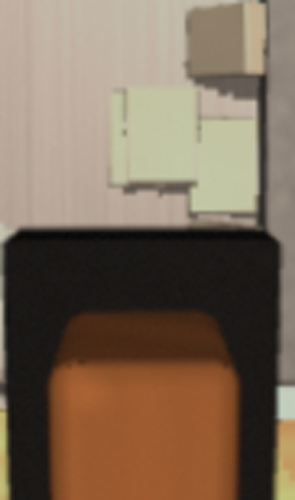

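Five chips counted: three in the central pile (one under another) and two leaning on the end face. All are below the slab top. I'll put the scraper back on the bare table and look at the tiles.

Run:
```python
from h import *
movep([594,-307,140],T(8.4))
movel([594,-307,40],max_speed=150); print("g",movel([594,-307,26.5],max_speed=30,guard=6)); st("placed")
open_gripper(); wait(.2); movel([594,-307,140]); 
movep([448,-351,215],T(0)); wait(.2); st()
c=camera("wrist"); cv2.imwrite("pics/w6.png",c["image"]); P=wcloud(c); x,y,z=P[...,0],P[...,1],P[...,2]
m=(abs(x-454)<50)&(abs(y+351)<70)&(z>98)&(z<112)
for s in (m&(y>-351),m&(y<-351)): print("tile",rect(P,s),np.median(z[s]))
m=(abs(x-454)<60)&(abs(y+351)<80)&(z>42)&(z<49); print("rack",rect(P,m))
m=(x>520)&(x<680)&(y>-370)&(y<-250)&(z>15)&(z<66); print("scraper",rect(P,m),z[m].max())
```

```text
g True
placed t 17.2 pos [ 594.1 -306.9   27.8] F [-3.4  1.9 11.9] gap 20.5
 t 19.9 pos [ 448.5 -350.4  214.2] F [ 0.  -1.  -0.4] gap 85.4
tile (1007, array([ 455.8, -311.8,   69.5,    8.4,    1.2])) 105.32082317162809
tile (999, array([ 457.2, -387.4,   70.2,    8.2,    0.9])) 105.45051135891862
rack (8328, array([ 454.6, -349.1,   84.5,  130.8,    0.8]))
scraper (4606, array([ 594. , -306.4,  110.3,   40.9,    8.2])) 64.35527862290127
```

```bash
cat > tile.py <<'E'
from h import *
import sys
def pick(y):
    movep([456,y,140],T(0.9)); movel([456,y,66],max_speed=80,guard=15); st("at tile"); clamp(); st("clamped")
    movel([456,y,130],max_speed=60); st("up"); movel([456,y,210])
def over(by,psi,z=185):
    movep(P3(B(65,by),z),T(psi)); wait(.3); return st("over groove")
E
python3 - <<'E'
from tile import *
for by in (-60,60):
    for psi in (BY+90,BY-90): 
        q=inverse_kinematics(P3(B(65,by),185),T(psi)); print(by,psi,None if q is None else np.round(q,2))
pick(-312.5)
over(60,BY+90)
c=camera("wrist"); cv2.imwrite("pics/w7.png",c["image"]); P=wcloud(c); x,y,z=P[...,0],P[...,1],P[...,2]
a=np.radians(BY); dx,dy=x-BO[0],y-BO[1]; bx=np.cos(a)*dx+np.sin(a)*dy; by=-np.sin(a)*dx+np.cos(a)*dy
for lo,hi,b0,b1,n in [(60,67,40,66,"front"),(69,75,66,95,"back")]:
    m=(bx>b0)&(bx<b1)&(abs(by)<150)&(z>lo)&(z<hi)
    if m.sum()>10: print(n,m.sum(),rect(P,m),np.nanpercentile(bx[m],[2,50,98]).round(1),np.nanpercentile(by[m],[1,99]).round(1))
E
```

```text
-60 84.5 [ 0.17  0.55 -0.21  1.62  0.13  0.99 -0.18]
-60 -95.5 [-0.63  0.92  1.22  1.66 -0.91  1.24 -2.44]
60 84.5 [-0.01  0.57 -0.22  1.59  0.14  1.   -0.38]
60 -95.5 [ 0.55  0.89 -1.28  1.56  0.86  1.35  2.23]
at tile t 21.4 pos [ 456.3 -312.6   66.4] F [-0.1  0.8  0.7] gap 85.5
clamped t 22.1 pos [ 456.1 -312.5   66.2] F [-0.2  0.7  5. ] gap 6.7
up t 23.3 pos [ 455.8 -312.4  129.6] F [-0.  -0.4 -0.5] gap 6.6
over groove t 25.8 pos [632.5  43.2 185.1] F [-0.4 -0.6 -0.2] gap 6.5
front 2148 (2148, array([616.1,  -6.1, 266.9,  10.7,  84.7])) [48.3 52.8 57.8] [-120.4  140.7]
back 2929 (2929, array([641.3,  -4.4, 259.5,  13.5,  84.4])) [72.1 78.6 84.9] [-111.9  141.1]
```

View pics/w7.png

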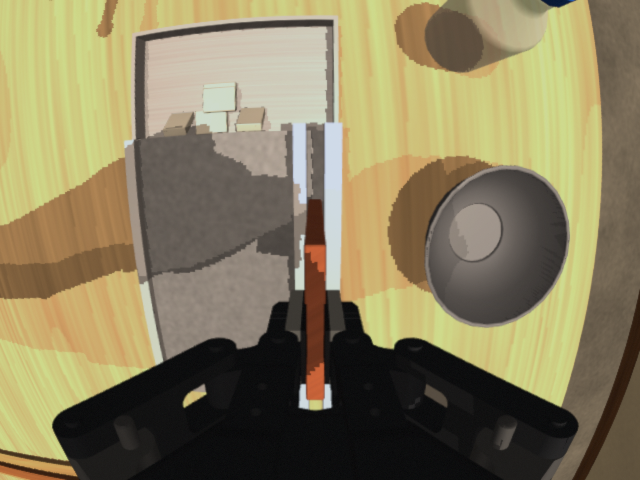

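The tile hangs above the groove (tile at column 315, rails at 299 and 333), and the rails measure as the board frame predicts, within 0.3 mm. I'll insert it.

Run:
```python
from tile import *
def insert(by):
    g=movel(P3(B(65,by),104),max_speed=70,guard=12); st(f"g {g}")
    if g: return False
    g=movel(P3(B(65,by),92.5),max_speed=25,guard=6); s=st(f"bottom {g}")
    if s["eef_pos"][2]>98: return False
    open_gripper(); wait(.4); movel(P3(B(65,by),170)); return True
if insert(60):
    pick(-388); over(-60,BY+90)
    if insert(-60):
        movep(P3(B(10,0),260),T(BY+90)); wait(.2)
        c=camera("wrist"); cv2.imwrite("pics/w8.png",c["image"]); P=wcloud(c); x,y,z=P[...,0],P[...,1],P[...,2]
        a=np.radians(BY); dx,dy=x-BO[0],y-BO[1]; bx=np.cos(a)*dx+np.sin(a)*dy; by=-np.sin(a)*dx+np.cos(a)*dy
        for k in (60,-60):
            m=(abs(bx-65)<25)&(abs(by-k)<50)&(z>125)&(z<140); print("tile",k,m.sum(),np.percentile(bx[m],[3,50,97]),np.percentile(by[m],[3,97]),np.median(z[m])) if m.sum()>5 else print("none",m.sum())
        t=camera("top"); P=cloud(t); cv2.imwrite("pics/t8.png",t["image"])
```

```text
g False t 27.1 pos [632.7  43.8 104.5] F [-0.5 -0.4 -1.8] gap 6.5
bottom True t 27.6 pos [633.   43.8  94.2] F [0.9 0.2 7.5] gap 6.4
at tile t 32.2 pos [ 456.2 -388.2   66.5] F [ 0.5 -0.3 -0. ] gap 85.3
clamped t 32.9 pos [ 456.1 -388.1   66.2] F [-1.4  0.2  4.3] gap 6.2
up t 34.1 pos [ 455.8 -387.8  129.6] F [ 1.1 -0.8 -0.5] gap 6.3
over groove t 36.4 pos [620.9 -76.2 185. ] F [ 0.5 -0.1 -0.7] gap 6.5
g False t 37.7 pos [621.3 -75.7 104.5] F [-0.6  0.2 -0.9] gap 6.7
bottom True t 38.1 pos [621.5 -75.7  94.2] F [ 0.7 -0.5  7.5] gap 6.4
tile 60 1001 [60.99799373 64.47302778 68.94386886] [26.79671701 91.81344417] 133.17798777815943
tile -60 789 [60.93185028 64.43638549 68.77363394] [-90.8063342  -24.64440379] 133.22801690110708
```

```bash
ls pics
```

```text
s4.png
scene0.png
st4.png
t3.png
t4.png
t8.png
top0.png
w1.png
w2.png
w3.png
w5.png
w5c.png
w6.png
w7.png
w8.png
```

Both tiles stand centred in the groove (x ≈ 64.5, tops at 133 mm, full 70 mm widths). Now the adapter and coupler.

Run:
```python
from h import *
movep([545,310,290],T(78)); wait(.3); st()
c=camera("wrist"); cv2.imwrite("pics/w9.png",c["image"]); P=wcloud(c); x,y,z=P[...,0],P[...,1],P[...,2]
np.savez("w9.npz",P=P,img=c["image"])
def circ(m,n):
    if m.sum()<10: print(n,m.sum()); return
    (cx,cy),r=cv2.minEnclosingCircle(P[m][:,:2].astype(np.float32)); print(n,m.sum(),"circ",round(cx,1),round(cy,1),round(r,1),"rect",rect(P,m)[1],"z",np.median(z[m]).round(1))
ad=(np.hypot(x-622,y-280)<50)
circ(ad&(z>54)&(z<61),"boss"); circ(ad&(z>33.5)&(z<40),"flange")
co=np.hypot(x-480,y-337)<30
circ(co&(z>113)&(z<118),"rim")
s=c["image"].max(2).astype(int)-c["image"].min(2)
circ((np.hypot(x-480,y-337)<26)&(z>113)&(z<118)&(s<40),"rim grey")
br=(s>60)&(z>118)&(z<165)&(np.hypot(x-480,y-337)<100)
circ(br&(y>337),"cam a"); circ(br&(y<337),"cam b")
for k in (br&(y>337),br&(y<337)): print(P[k][np.argmax(z[k])].round(1), z[k].max())
```

```text
t 42.3 pos [545.3 309.3 290. ] F [-0.6 -0.4  0.2] gap 85.3
boss 457 circ 622.4 283.2 14.0 rect [622.9 283.2  26.7  26.5   5.2] z 56.4
flange 712 circ 622.8 283.3 24.2 rect [622.6 283.4  46.3  46.4  11.2] z 36.4
rim 865 circ 480.4 338.3 28.7 rect [481.5 339.   54.6  47.3  79.6] z 114.5
rim grey 635 circ 480.0 337.0 25.9 rect [480.9 337.6  49.7  45.4  77. ] z 114.5
cam a 833 circ 496.3 412.8 23.0 rect [495.2 413.2  44.5  19.7  75.8] z 129.7
cam b 708 circ 467.9 273.1 22.5 rect [466.7 273.   44.3  19.7  84.1] z 127.2
[495.1 433.6 139.5] 139.516893369333
[463.3 252.3 135.7] 135.69558112752878
```

View pics/w9.png

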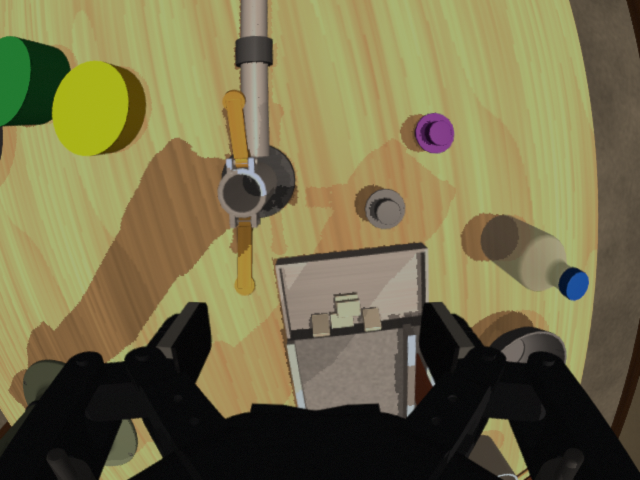

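The wrist view shows the coupler rim at (243,190), arms up at (236,130) and (244,255), the grey steel adapter at (385,208), and all five chips in the gutter at (320-375, 300-325). I'll take a close look at the rim, then grasp the adapter.

```bash
cat > rim.py <<'E'
from h import *
from scipy.optimize import least_squares
def ring(P,c0,z0,z1,rin,rout,extra=True):
    """fit the inner edge of a ring: nearest ring point per bearing"""
    c=np.array(c0,float)
    for _ in range(4):
        d=P[...,:2]-c; r=np.hypot(d[...,0],d[...,1]); m=(P[...,2]>z0)&(P[...,2]<z1)&(r>rin-5)&(r<rout+4)&extra
        a=np.arctan2(d[...,1],d[...,0])[m]; rr=r[m]; Q=P[m][:,:2]; b=((a+np.pi)/(2*np.pi)*48).astype(int)
        E=np.array([Q[b==k][np.argmin(rr[b==k])] for k in range(48) if (b==k).sum()>1])
        s=least_squares(lambda p:np.hypot(E[:,0]-p[0],E[:,1]-p[1])-p[2],[*c,rin],loss="soft_l1"); c=s.x[:2]
    return np.round(s.x,2),len(E),round(float(np.abs(s.fun).mean()),2)
E
python3 - <<'E'
from rim import *
movep([480,330,235],T(78.3)); wait(.3); s=st()
c=camera("wrist"); cv2.imwrite("pics/w10.png",c["image"]); P=wcloud(c); z=P[...,2]
print("ring",ring(P,[480.5,338],112.5,117.5,18,24))
sat=c["image"].max(2).astype(int)-c["image"].min(2)
br=(sat>60)&(z>100)&(z<165)&(np.hypot(P[...,0]-480,P[...,1]-337)<100)
for k in (br&(P[...,1]>337),br&(P[...,1]<337)): print(rect(P,k), P[k].mean(0).round(1), z[k].max().round(1))
movep([622,282,130],T(78.3)); wait(.3); c=camera("wrist"); P=wcloud(c); x,y,z=P[...,0],P[...,1],P[...,2]; st()
for lo,hi in ((54,61),(33.5,40)):
    m=(np.hypot(x-622,y-282)<40)&(z>lo)&(z<hi); print(rect(P,m),np.median(z[m]),np.round(cv2.minEnclosingCircle(P[m][:,:2].astype(np.float32))[0],1))
E
```

```text
t 43.1 pos [480.6 329.8 235.3] F [-0.1  0.3  0.4] gap 85.1
ring (array([482.38, 344.49,  17.94]), 48, 0.24)
(1804, array([492.9, 401.3,  68.5,  19.1,  77.6])) [494.4 405.2 123.7] 140.1
(1589, array([470.2, 285.2,  68.9,  18.7,  78.4])) [470.1 283.6 121.2] 135.3
 t 44.2 pos [621.9 282.5 130.7] F [-0.1 -0.6  0.2] gap 85.7
(1276, array([622.9, 283.4,  27.4,  27. ,  78.6])) 56.44684920037105 [623.2 283.6]
(1801, array([623.1, 283.6,  46.4,  46.8,  75.6])) 36.488745703292466 [623.3 283.5]
```

The ring fit gives the mouth at (482.4, 344.5) with radius 17.94 (must be 18). The midpoint of the arms agrees, so my earlier cropped estimate was biased by the crop. I'll grasp the adapter on its boss and measure it in the hand.

Run:
```python
from rim import *
p=[622.9,283.2]
movep(P3(p,90),T(78)); print(movel(P3(p,39.5),max_speed=50,guard=8)); st("at")
clamp(); st("clamped"); movel(P3(p,60),max_speed=60); st("lift"); movel(P3(p,230))
movep([482.2,344,235],T(78)); wait(.4); s=st("over coupler")
c=camera("wrist"); cv2.imwrite("pics/w11.png",c["image"]); P=wcloud(c); z=P[...,2]; R=s["tool_rot"]; t=s["eef_pos"]
print("ring",ring(P,[482.4,344.5],112.5,117.5,18,24))
L=(P-t)@R  # tool coords, z+ toward the fingertips
for lo,hi in ((0.5,6),(3,40)):
    m=(L[...,2]>lo)&(L[...,2]<hi)&(np.hypot(L[...,0],L[...,1])<35)
    if m.sum()>10: print(lo,hi,m.sum(),"tool x",np.percentile(L[...,0][m],[1,99]).round(1),"y",np.percentile(L[...,1][m],[1,99]).round(1),"z",np.percentile(L[...,2][m],[5,50,95]).round(1))
np.save("w11.npy",L)
```

```text
False
at t 45.7 pos [623.1 283.3  39.9] F [-0.5 -0.5  0.5] gap 85.4
clamped t 46.5 pos [622.9 283.2  39.5] F [-0.4 -0.1 -0.1] gap 0.1
lift t 47.0 pos [623.1 283.3  60.4] F [ 0.2 -0.   0.4] gap 0.1
over coupler t 49.3 pos [482.5 343.7 234.8] F [-0.  -0.5 -1.1] gap 0.2
ring (array([482.46, 344.52,  17.89]), 48, 0.2)
```

View pics/w11.png

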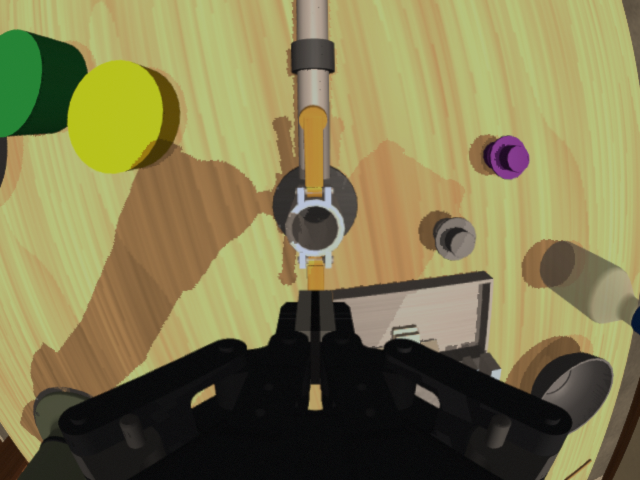

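The gripper shut on nothing (gap 0.1). The adapter still stands on the table at (455,240). I'll find out where it is now.

Run:
```python
from rim import *
movep([625,285,150],T(78)); wait(.3); st()
c=camera("wrist"); cv2.imwrite("pics/w12.png",c["image"]); P=wcloud(c); x,y,z=P[...,0],P[...,1],P[...,2]
for lo,hi in ((54,61),(33.5,40)):
    m=(np.hypot(x-622,y-300)<70)&(z>lo)&(z<hi); print(rect(P,m),np.median(z[m]),np.round(cv2.minEnclosingCircle(P[m][:,:2].astype(np.float32)),1)) if m.sum()>10 else print(m.sum())
```

```text
t 50.4 pos [624.8 285.6 150.7] F [-0.8  0.4  0.8] gap -0.0Traceback (most recent call last):
  File "<stdin>", line 5, in <module>
    return _wrapfunc(a, 'round', decimals=decimals, out=out)
    return _wrapit(obj, method, *args, **kwds)
    conv = _array_converter(obj)
ValueError: setting an array element with a sequence. The requested array has an inhomogeneous shape after 1 dimensions. The detected shape was (2,) + inhomogeneous part.
```

View pics/w12.png

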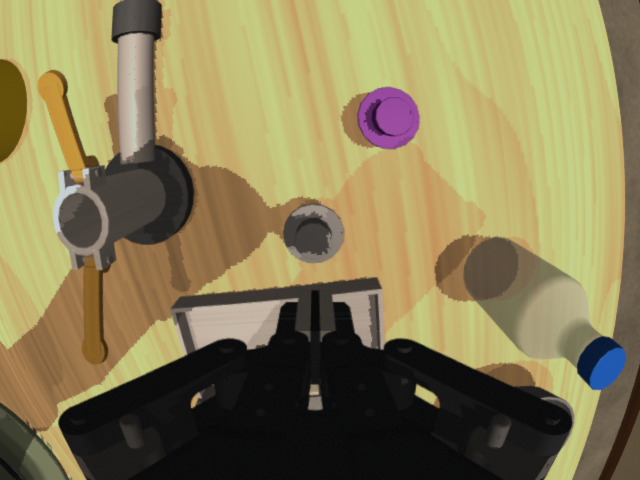

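Run:
```python
from rim import *
open_gripper(); wait(.2); st()
c=camera("wrist"); P=wcloud(c); x,y,z=P[...,0],P[...,1],P[...,2]
for lo,hi in ((54,61),(33.5,40)):
    m=(np.hypot(x-622,y-300)<70)&(y>245)&(z>lo)&(z<hi)
    if m.sum()>10: print(rect(P,m),np.median(z[m]),cv2.minEnclosingCircle(P[m][:,:2].astype(np.float32)))
c=camera("top"); P=cloud(c); x,y,z=P[...,0],P[...,1],P[...,2]
for lo,hi in ((50,61),(30.5,40)):
    m=(np.hypot(x-622,y-300)<60)&(y>245)&(z>lo)&(z<hi); print("top",rect(P,m) if m.sum()>10 else m.sum())
```

```text
t 51.4 pos [625. 285. 150.] F [ 0.  -0.2 -0.6] gap 85.2
(1099, array([622.9, 283.6,  27.5,  27.1,  13.3])) 56.48176633114639 ((623.3599243164062, 283.32421875), 14.357885360717773)
(1595, array([622.7, 283.2,  47.2,  46. ,  79.2])) 36.50502315753039 ((623.0479736328125, 283.4114074707031), 23.97852325439453)
top 0
top (14, array([633.6, 263.1,  23.1,   4.3,  35.8]))
```

The adapter hasn't moved, so the fingers closed without touching it. I'll check from the saved closed-gripper depth where the fingertips really appear in the tool frame.

Run:
```python
from h import *
L=np.load("w11.npy")
print("grip_point_offset",grip_point_offset)
near=(np.hypot(L[...,0],L[...,1])<60)&(L[...,2]<60)&(L[...,2]>-150)
print(near.sum())
for (v,u) in [(293,315),(297,308),(297,322),(310,315),(310,305),(325,315),(330,295),(340,315)]: print(u,v,L[v,u].round(1))
s=read_state(); c=camera("wrist"); M=np.linalg.inv(np.array(c["cam_to_world"]))
for k in (0,-13,-19,-40,100):
    p=M@np.append(s["eef_pos"]+s["tool_rot"][:,2]*k,1); d=np.array([p[0],-p[1],-p[2]]); th=np.arctan2(np.hypot(*d[:2]),d[2]); f=c["fx"]*th/np.hypot(*d[:2])
    print(k,d.round(1),"pix",(c["cx"]+f*d[0]).round(),(c["cy"]+f*d[1]).round())
```

```text
grip_point_offset -18.700000000000003
60203
315 293 [  0.3 -11.5 -29.9]
308 297 [ -2.4 -11.8 -34.4]
322 297 [  2.9 -12.  -34.7]
315 310 [  0.3 -11.2 -44.3]
305 310 [ -3.4 -10.5 -42.9]
315 325 [  0.3 -10.7 -54.7]
295 330 [ -6.2 -11.5 -59.5]
315 340 [  0.3  -7.6 -59.3]
0 [ -0.2  22.3 177.8] pix 314.0 290.0
-13 [ -0.2  25.9 165.4] pix 314.0 301.0
-19 [ -0.2  27.6 159.6] pix 314.0 307.0
-40 [ -0.2  33.5 139.4] pix 314.0 331.0
100 [-1.000e-01 -5.700e+00  2.739e+02] pix 315.0 236.0
```

The camera puts the closed fingertips roughly 27 mm short of the stated TCP. A guarded touch of bare table with closed fingers will settle that.

Run:
```python
from h import *
L=np.load("w11.npy")
print([(v,L[v,315].round(1).tolist()) for v in range(284,300,2)])
movel([625,285,200]); movep([620,430,120],T(78)); clamp()
try: print(movel([620,430,20],max_speed=60,guard=6)); st("z20"); print(movel([620,430,-4],max_speed=25,guard=6)); st("touch")
except PlanningError as e: print(e)
c=camera("wrist"); P=wcloud(c); s=read_state(); Q=(P-s["eef_pos"])@s["tool_rot"]; print([(v,Q[v,315].round(1).tolist()) for v in range(280,300,2)]); cv2.imwrite("pics/w13.png",c["image"])
```

```text
[(284, [0.1, 46.8, 120.2]), (286, [0.1, 47.9, 118.5]), (288, [0.1, 49.7, 118.4]), (290, [0.3, -10.9, -25.4]), (292, [0.3, -10.8, -27.4]), (294, [0.3, -11.3, -30.5]), (296, [0.3, -11.3, -32.3]), (298, [0.3, -10.6, -32.6])]
False
z20 t 55.3 pos [620.1 430.1  20.4] F [ 0.1 -0.3 -0. ] gap -0.0
False
touch t 56.4 pos [620.1 430.1  -3.8] F [-0.2  0.1  1.3] gap 0.1
[(280, [0.2, -6.2, -2.8]), (282, [0.2, -5.3, -3.2]), (284, [0.2, -3.8, -2.0]), (286, [0.2, -3.0, -2.5]), (288, [0.2, -2.7, -4.2]), (290, [0.2, -11.4, -26.6]), (292, [0.2, -11.2, -28.3]), (294, [0.2, -11.3, -30.4]), (296, [0.2, -11.2, -32.2]), (298, [0.2, -10.5, -32.5])]
```

Still no contact at TCP z = -3.8, so the tips really do lie behind the stated TCP. I'll continue down with the guard.

Run:
```python
from h import *
try: print(movel([620,430,-32],max_speed=20,guard=5)); st("touch")
except PlanningError as e: print("PE",e)
movel([620,430,60]);
```

```text
True
touch t 57.4 pos [620.  430.  -22.2] F [-2.1 -1.6  9.7] gap -0.2
```

Contact came at TCP z ≈ -21.5, so the shut tips are about 21.5 mm behind the stated TCP. The earlier grips held higher on the objects than planned, and this one missed. I'll correct for it, get the open-tip and body depths from the images for the cam step, and grasp the adapter lower.

Run:
```python
from rim import *
L=np.load("w11.npy")
print("body", [(u,v,L[v,u].round(0).tolist()) for u,v in [(315,440),(315,470),(260,450),(315,420),(290,350),(215,345)]])
open_gripper(); movel([620,430,120]); s=read_state(); c=camera("wrist"); P=wcloud(c); Q=(P-s["eef_pos"])@s["tool_rot"]
f=(Q[...,2]<0)&(Q[...,2]>-75)&(abs(Q[...,0])<62)&(abs(Q[...,0])>38)&(abs(Q[...,1])<25)
for sg in (1,-1):
    m=f&(Q[...,0]*sg>0); print("open finger",m.sum(),"x",np.percentile(Q[...,0][m],[2,98]).round(1),"z",np.percentile(Q[...,2][m],[50,95,99.5]).round(1))
p=[622.8,283.3]; movep(P3(p,120),T(78)); print(movel(P3(p,17),max_speed=60,guard=8)); st("at")
clamp(); s=st("clamped")
if s["finger_gap"]>20:
    movel(P3(p,60),max_speed=60); movel(P3(p,200)); movep([482.2,344,225],T(78)); wait(.4); s=st("over coupler")
    c=camera("wrist"); cv2.imwrite("pics/w14.png",c["image"]); P=wcloud(c); np.save("w14.npy",P)
    print("ring",ring(P,[482.4,344.5],112.5,117.5,18,24))
    Q=(P-s["eef_pos"])@s["tool_rot"]
    for lo,hi in ((-45,-27),(-27,-16),(-16,10),(8,25)):
        m=(Q[...,2]>lo)&(Q[...,2]<hi)&(np.hypot(Q[...,0],Q[...,1])<35)
        if m.sum()>10: print(lo,hi,m.sum(),"tool x",np.percentile(Q[...,0][m],[1,99]).round(1),"y",np.percentile(Q[...,1][m],[1,99]).round(1),"z",np.percentile(Q[...,2][m],[5,50,95]).round(1))
```

```text
body [(315, 440, [0.0, -11.0, -108.0]), (315, 470, [0.0, -11.0, -116.0]), (260, 450, [-9.0, -20.0, -119.0]), (315, 420, [0.0, -11.0, -101.0]), (290, 350, [-7.0, -12.0, -73.0]), (215, 345, [-30.0, -12.0, -71.0])]
open finger 3082 x [42.5 55.6] z [-57.4 -39.4 -35.6]
open finger 3093 x [-55.2 -42. ] z [-57.5 -39.5 -35.7]
False
at t 62.0 pos [623.  283.4  17.3] F [ 0.9 -0.   0.6] gap 85.8
clamped t 62.6 pos [622.9 283.3  17.3] F [-1.3 -0.1  5.4] gap 25.7
over coupler t 65.6 pos [482.5 343.8 224.7] F [-0.5  0.4 -1.8] gap 25.6
ring (array([482.33, 344.5 ,  17.99]), 40, 0.18)
-45 -27 5585 tool x [-24.9  25.3] y [-14.1  11.7] z [-42.4 -39.  -29.6]
-27 -16 3020 tool x [-21.7  22.2] y [-23.7  -4.6] z [-24.6 -19.3 -17.9]
-16 10 38 tool x [-12.1  18.7] y [-23.  -13.8] z [-15.9   8.9   9.9]
8 25 134 tool x [-9.2  9.6] y [-16.9 -12.9] z [ 8.8 12.1 14.8]
```

View pics/w14.png

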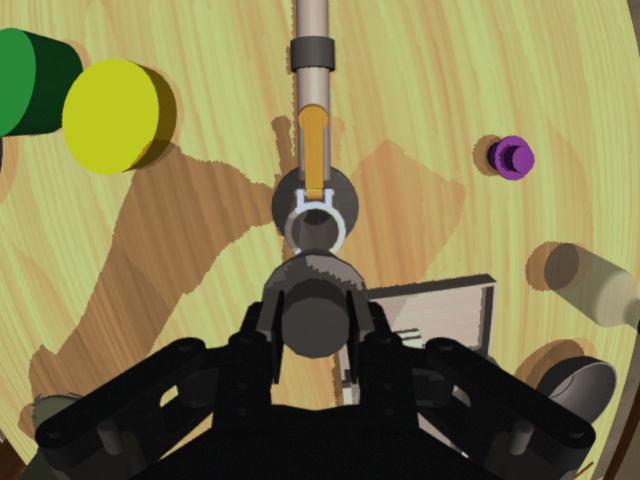

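The adapter is held (gap 25.7), with flange and boss centred on the tool axis within about 0.3 mm in the camera's frame. The rim fits again at (482.3, 344.5), r = 17.99. I'll insert it.

Run:
```python
from rim import *
p=[482.3,344.5]
movel(P3(p,140),max_speed=100); wait(.3); st()
g=movel(P3(p,97.5),max_speed=25,guard=8); s=st(f"g {g}")
```

```text
t 66.9 pos [482.4 344.6 140.3] F [-0.2 -0.  -1.7] gap 25.9
g True t 68.4 pos [482.3 344.5  99.2] F [-1.1 -0.8  7.5] gap 25.8
```

It stopped at TCP z 99.2 (expected 99.3 for fully home). I'll release it and check with the camera.

Run:
```python
from rim import *
p=[482.3,344.5]
open_gripper(); wait(.3); movel(P3(p,235)); wait(.2); st()
c=camera("wrist"); cv2.imwrite("pics/w15.png",c["image"]); P=wcloud(c); x,y,z=P[...,0],P[...,1],P[...,2]
d=np.hypot(x-482.3,y-344.5)
for lo,hi in ((134,144),(116.5,124)):
    m=(d<26)&(z>lo)&(z<hi); print(rect(P,m),np.percentile(z[m],[5,50,95]).round(1),cv2.minEnclosingCircle(P[m][:,:2].astype(np.float32))) if m.sum()>10 else print(m.sum())
movep(P3(p,235),T(-12)); st()
```

```text
t 70.6 pos [482.1 344.4 234.3] F [ 0.7 -0.8  0.5] gap 85.5
(1106, array([482.2, 344.7,  27.4,  26.3,  77.1])) [137.1 138.5 139.6] ((482.2765808105469, 344.7578125), 14.070087432861328)
(1613, array([482.6, 345.2,  46.6,  47.7,  79.4])) [117.4 118.6 119.8] ((482.41705322265625, 344.7674560546875), 24.058917999267578)
 t 72.0 pos [482.3 344.5 234.9] F [ 0.4 -0.1  0.9] gap 85.5
```

View pics/w15.png

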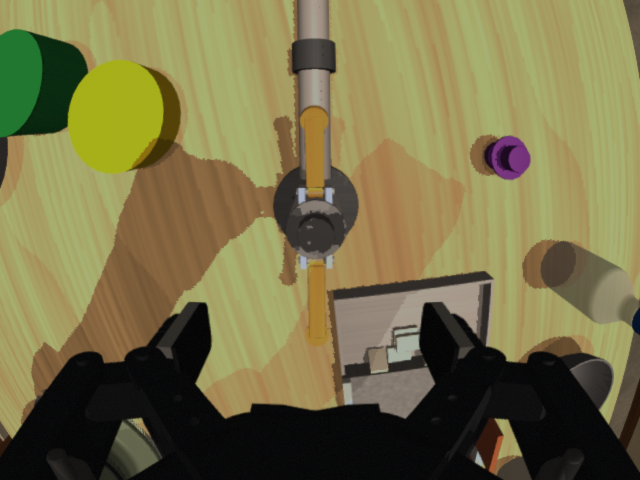

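The adapter is home: flange top 118.6, boss top 138.5 (should be 119 and 139), centred at (482.3, 344.8). Jaws are now turned along the arms; I'll press both arms down together, then squeeze.

Run:
```python
from rim import *
p=[482.4,344.6]
movel(P3(p,130)); st()
for z in (85,65,52):
    g=movel(P3(p,z),max_speed=40,guard=22); st(f"{z} {g}")
    if g: break
c=camera("wrist"); cv2.imwrite("pics/w16.png",c["image"])
if not g:
    clamp(); st("clamp")
    c=camera("wrist"); cv2.imwrite("pics/w17.png",c["image"])
```

```text
t 72.8 pos [482.8 344.9 130.8] F [-0.2 -0.2  0. ] gap 85.3
85 False t 74.1 pos [482.5 344.7  85.3] F [-0.1  0.1  0.1] gap 85.2
65 False t 74.7 pos [482.5 344.6  64.8] F [-0.1  0.5  0.6] gap 85.1
52 False t 75.2 pos [482.2 344.5  51.9] F [ 0.1 -0.2  0.1] gap 85.2
clamp t 75.6 pos [482.4 344.2  52.8] F [-4.6 -3.7 16.3] gap 61.9
```

Gap 61.9 reads as 64 mm, since this gauge has read about 2 mm low on every known width. That matches the arms being fully down. Release, lift and check everything.

Run:
```python
from rim import *
open_gripper(); wait(.2); p=[482.4,344.6]; movel(P3(p,260)); wait(.2); st()
c=camera("wrist"); cv2.imwrite("pics/w18.png",c["image"]); P=wcloud(c); x,y,z=P[...,0],P[...,1],P[...,2]
d=np.hypot(x-482.3,y-344.5)
for lo,hi in ((134,144),(116.5,124)):
    m=(d<26)&(z>lo)&(z<hi); print(rect(P,m),np.percentile(z[m],[5,50,95]).round(1))
sat=c["image"].max(2).astype(int)-c["image"].min(2); a=np.radians(-12)
cy=-np.sin(a)*(x-482.4)+np.cos(a)*(y-344.6); cx=np.cos(a)*(x-482.4)+np.sin(a)*(y-344.6)
m=(abs(cx)<9)&(abs(cy)<100)&(abs(cy)>25)&(z>60)&(z<160); print("arm zone cy",cy[m].min().round(1),cy[m].max().round(1),"zmax",z[m].max().round(1))
movep([420,-100,330],T(-12)); wait(.5); st()
t=camera("top"); s=camera("scene"); cv2.imwrite("pics/t19.png",t["image"])
cv2.imwrite("pics/s19.png",cv2.resize(s["image"][150:390,190:530],None,fx=2.3,fy=2.3,interpolation=cv2.INTER_CUBIC))
P=cloud(t); x,y,z=P[...,0],P[...,1],P[...,2]
m=(abs(x-594)<90)&(abs(y+307)<70)&(x>525)&(z>52)&(z<70); print("scraper",rect(P,m) if m.sum()>5 else m.sum(), np.median(z[m]))
```

```text
t 78.0 pos [482.3 344.5 259.5] F [ 0.8 -0.1 -0.8] gap 85.7
(931, array([482.6, 344.7,  26.8,  27.5,  44.9])) [137.2 138.5 139.6]
(1377, array([482.5, 344.7,  46.7,  47.1,  77.4])) [117.4 118.6 119.9]
arm zone cy -33.9 33.0 zmax 116.3
 t 80.2 pos [ 420. -100.  330.] F [-0.4  0.6 -0.4] gap 85.1
scraper (334, array([ 593.3, -308.5,   89.6,   24.3,    9.8])) 59.467946698634364
```

View pics/s19.png

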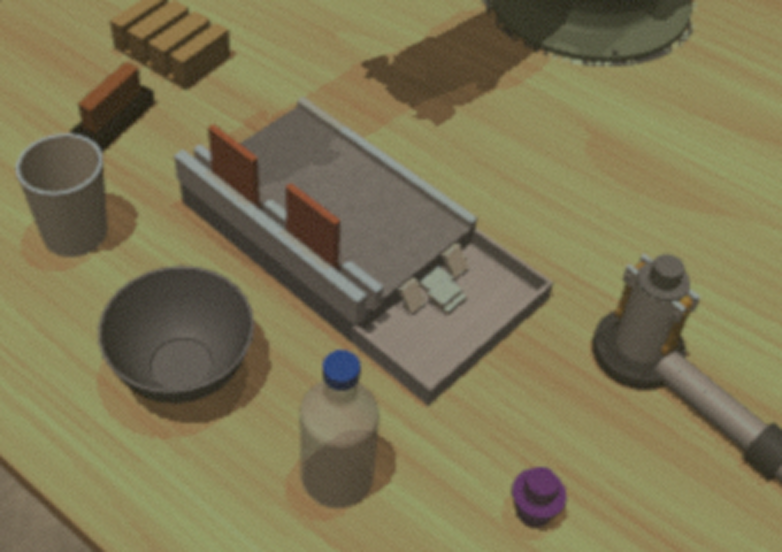

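The scene shows tiles upright at (233,165) and (313,225), chips in the gutter, the adapter in the coupler with both arms vertical beside the tube, and the scraper standing at (112,105). Bystanders are in place. Handing in.

```bash
python3 -c "
from workcell import *
wait(0.3); print(finish_job(), read_state()['time'])"
```

```text
the job is handed in; nothing more can be done
the job is handed in; nothing more can be done
```

The bench is ready and the job is handed in, after about 81 s of robot time. Hand-in gives no verdict, so the results below are my own last checks.

- **Chips:** One scraper pass pushed all five chips into the gutter. I could count only four at first; a closer look showed the fifth under another chip in the pile, and the slab is clear.
- **Scraper:** It stands on the bare table at about (593, -308), where it started.
- **Tiles:** There were two. Both stand centred in the groove near board y -60 and +60. The depth check put their tops at 133 mm; in the final picture both are still upright.
- **Adapter:** It is fully home, with the flange top at 118.6 mm (119 expected) and centred within about 0.5 mm.
- **Cam arms:** Both were pressed down together and squeezed. The depth image shows them within ±34 mm of the tube's axis.
- **Bystanders:** I never touched the pot, bowl or bottle, and the last picture shows them upright where they were.

**Checks that disagreed:**
- **Adapter grasp:** The first one closed on nothing. The shut fingertips are about 21.5 mm behind the stated TCP, which a guarded table touch confirmed. I corrected for it and the second grasp held.
- **Coupler centre:** My first estimate was about 6 mm off because of how I cropped the image, and a circle fit to the rim corrected it.
- **Gripper gap:** It reads about 2 mm low throughout, so I took its 61.9 mm on the arms as the 64 mm expected when they are fully down.

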